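# Index the decorating wheel to the next station

### The arm

A 6-joint arm with a two-finger parallel gripper is mounted at the origin on the work surface. World frame = base frame: x ahead of the robot, y to its left, z up, the work surface at z = 0. Lengths are in m, angles in rad, forces in N, time in s.
With the tool pointing down it reaches from about 0.4 to 0.825 m from the base axis. Payload 7 kg.
Tool frame: the origin (TCP) lies on the front face of the gripper's body, between the roots of the fingers; the fingertips stand 66 mm ahead of it and the grasp point (between the pads) lies 47 mm ahead of it; z points along the fingers, y is the line along which they close (so a half turn about z gives the same grasp; the last joint's range is limited). The gripper opens to 88 mm and grips with 3 to 60 N. Pads are 19 mm wide; open, the fingers measure 130 mm over their backs; the gripper's body (78 mm by 193 mm) begins 47 mm behind the grasp point.
Start: joints at [-0.927, 0.359, 0.012, 0, -1.224, -0.288], TCP at [0.235, -0.633, 0.292] pointing down, gripper open.
Joint ranges: [-3.07, 3.07], [-1.43, 2.12], [-1.02, 1.25], [-3.03, 1.67], [-3.05, -0], [-3.03, 3.03]. Speed limits (rad/s): [2.39, 2.39, 3.01, 3.14, 3.14, 3.14].

### API

Orientations are given as [roll, pitch, yaw] about the fixed x, y, z axes, in that order (R = Rz(yaw) Ry(pitch) Rx(roll)).
In Python, from station import arm gives the robot as it stands. The module is installed in compiled form; this text tells all that it offers.
- The arm moves only by the tool move_arm, never from a script. Its argument "increments" is a list of rows, each an object of numbers: "jaw": the gripper command: -1 is shut, 1 is fully open, values between are in proportion; "dx", "dy", "dz": the shift along the tool's x, y, z in m; "twist": the turn about the tool's z in rad. A call has 1 to 12 rows; each row shifts and turns the commanded pose from where the row before left it, along the tool's axes as they then stand; what a row does not reach is not made up. A row lasts 1/12 s, in which the tool goes at most 41.7 mm and 7.16 degrees, less where a joint would pass 70% of its speed; a pose out of reach is approached as far as the arm can. A call is refused whole if a number of a shift passes 0.0417 or a number of a turn 0.125, either way. A call with a gripper value outside its range is refused whole. The fingers move at their own pace and stop on an object; "force" is the grip in N (left out, the last holds). Time passes only in rows, so rows that do not move let the fingers close. It gives the time, the measured TCP pose, the force, the opening and the grip force at its end, in the units of the state.
- arm.get_state(): the state, without advancing time (a new reading comes with each control period).
- arm.grab_frame(name): name is "side" or "top" or "wrist"; returns the picture (384x512x3 uint8, blue, green, red); there is no depth.
- arm.camera_info(name): a dict with "K" (3x3 intrinsics, pixels), "k1" (the pictures are not rectified: a ray, as slopes to the right and down, at radius r is drawn at 1 + k1 r^2 times it, then the intrinsics apply), "extrinsics" (4x4, takes a point from camera to world coordinates). Camera axes: x right, y down, z forward; pixel columns grow to the right and rows downward; lengths in m; the calibration is good to about 2 mm. A picture is of the moment at which its call begins: read the wrist's pose just before it. camera_info takes no time and is no camera call; for the wrist camera it gives the pose at the moment of the call.
- arm.job_done(): hands the job in; it is judged then, once.
Trained networks look in the newest picture that a camera, given by its name, has taken for a name from the list of things; names that differ only in an ending like _2 or _b are one class to them, and where a whole thing is asked for, a point or a joint stands for the part that bears it (a point fixed in the world has none). Each returns a list of dicts, best first, with "score" (0 to 1); they miss things now and then, are a little off and sometimes report something else, mostly with a low value. They report only what shows in the picture. A call takes as long as a camera call. They do not tell look-alikes from the thing itself.
- arm.find_in(camera, name): "position" ([x, y, z] in m, in world coordinates, good to about 4 mm: the middle of the surface that is visible of it).
- arm.silhouettes(camera, name): "pixels" (384x512 bool, what is visible of it).
- arm.pinpoint(camera, name): "position" ([x, y, z] in m, in world coordinates, good to about 4 mm: a listed point, or the origin of a listed thing).
The state is a dict: "t": time; "q": joint angles; "qd": joint speeds; "joint_efforts": joint torques, N m; "eef_pos": TCP position; "ee_rot": TCP orientation; "force": force on the tool from outside, world axes, zero at the start; "moment": the same for the moment, N m; "width": finger opening in m; "gripper_force": force on a finger pad.
Only numpy, scipy, OpenCV 4.12 (cv2) and the standard library are available. Lean on these libraries where they do the work, as an engineer would, in place of code of your own. Each camera call takes 0.05 s, during which the arm holds its last target. There are 200 camera calls.

### The job

Index the decorating wheel one station on: pull the sprung index pin up out of its home hole by its knob, swing the wheel clockwise (seen from above) by the knob, then let the pin ride on the drilled ring and feel for the next hole, so that it springs fully home there, and leave it. The wires on the plate are only laid on, so turn gently, do not force the wheel against the pin, do not press on the plate or let it slip off centre, and leave the jars where they stand.

Things in the scene. Friction and masses are not known exactly. Their poses are not given: they have to be found in the camera images.
- base: Fixed grey cast foot of the wheel, 200 mm across; its post carries a fixed dark steel disc, 300 mm across, upper face 52 mm above the table. Origin on the table on the wheel's upright axis; x points from the axis to the home hole. On the disc is clamped the bright steel station ring: 226 mm inside, 302 mm outside diameter, 8 mm thick, upper face 60 mm above the table.
- home_hole (a point): Home hole, 10 mm, in the dark disc, 135 mm from the axis; this point is in its mouth, 52 mm above the table. The station ring has an 11 mm wide curved slot round it and ten 10 mm through holes on the same 135 mm circle, unevenly spaced to suit the pattern. The ring is clamped at another angle for each job and is not measured: look or feel for its holes.
- wheel_top (a point): Point on the wheel's axis on top of its aluminium head (166 mm across, 84 mm above the table), on which the plate stands. Of the station ring, clockwise from home: its slot ends 3 to 28 degrees on (varies), then its face is unbroken up to the next hole, 33 to 57 degrees on (varies), so a pin let down at 30 degrees always lands on the face; the hole after that is 30 degrees further.
- wheel (a joint): Angle of the turning wheel, rad: 0 with the pin in the home hole, grows clockwise seen from above; turns freely all round with slight bearing friction (about 1 N at the knob) when the pin is clear. The head carries a steel index arm 28 mm wide that reaches out under the plate and holds the index plunger over the circle of holes.
- knob_grip (a point): Middle of the grip of the plunger's black knob, 135 mm from the axis: an upright cylinder 28 mm across, 11 mm up and down from here, below a 31 mm flange whose top is 15 mm above here. 126 mm above the table with the pin home. The plate's edge is 26 mm from the knob's side and 23 mm lower than this point, so fingers round the knob at this height clear the plate from any side.
- plunger (a joint): How far knob and pin are lifted, m: 0 fully home, 0.019 at the upper stop; clear of the station ring from 0.014. Its spring pushes down with 6 N at 0, 10.2 N at 0.014, 11.7 N at 0.019. No catch: let go, it springs down. Resting (round nose) on the station ring it reads 0.013 to 0.014; on the dark disc inside the slot 0.006; in a hole it goes to 0.
- pin: The steel index pin under the index arm, fixed to the knob: 8 mm thick with a round nose, for 10 mm holes; origin at its lowest point, 80 mm below knob_grip, z up.
- plate: White porcelain plate, 190 mm across, 19 mm high, 0.45 kg, with laid wires, standing loose on the wheel's head, centred on the axis; origin at the centre of its underside.
- jar_tall: Glass jar with white lid, 54 mm across, 78 mm high, on the table left of the wheel; origin at the centre of its underside.
- jar_wide: Glass jar with grey lid, 68 mm across, 55 mm high, on the table right of the wheel; origin at the centre of its underside.
- jar_small: Slim glass jar with white lid, 44 mm across, 60 mm high, right of the wheel; origin at the centre of its underside.
Mind the look-alikes: they are no part of the job. What is meant by the plate is not blue, and is the smaller of those in its own colour.

How it is judged:
By the outcome, as a careful person would: the job done as asked, in the order asked, and still so for the second after the job is handed in, with the robot touching nothing.
It also fails if it takes over 48 s, if anything falls off the work surface, if the arm or the gripper's body presses on something with over 40 N, if the wrist force passes 120 N, or if a joint passes its speed limit or range.

## Working session

There is one attempt and no reset: what is moved stays moved. The work goes in short steps, Python scripts to look and compute and a tool call to move; the robot and the scene stay as the last step left them, time stands still between calls to the robot, and variables do not carry over. Pictures are saved under pics/ and viewed, at most 10 in all, crops included, and the job is handed in when it is done.

Besides the shell and the picture viewer there is one more tool, called after "Request:" as name([rows], argument=value, ...), one row to a line, values as JSON. move_arm: Moves the arm, as the interface text tells. Its arguments: {"type":"object","properties":{"increments":{"type":"array"},"force":{"type":"number"}},"required":["increments"]}

```bash
mkdir -p pics; cat > h.py <<'E'
from station import arm
import numpy as np, cv2
E
python3 - <<'E'
from h import *
s=arm.get_state(); print({k:np.round(v,3).tolist() for k,v in s.items()})
ims=[]
for c in ["side","top"]:
    im=arm.grab_frame(c); cv2.imwrite(f"pics/{c}0.png",im)
    for n in ["knob_grip","wheel_top","home_hole","plate","base","pin","jar_tall","jar_wide","jar_small"]:
        print(c,n,[(round(d["score"],2),np.round(d["position"],3).tolist()) for d in arm.pinpoint(c,n)][:4])
E
```

```text
{'t': 0.0, 'q': [-0.927, 0.359, 0.011, -0.0, -1.224, -0.288], 'qd': [-0.001, -0.001, 0.001, 0.001, -0.001, -0.0], 'joint_efforts': [0.0, -58.273, 29.307, 6.997, 0.007, -0.0], 'eef_pos': [0.235, -0.632, 0.291], 'ee_rot': [3.14, -0.0, -2.786], 'force': [-0.159, 0.361, 0.059], 'moment': [0.012, -0.001, 0.013], 'gripper_force': 0.0, 'width': 0.088}
side knob_grip [(0.67, [0.466, 0.042, 0.121])]
side wheel_top []
side home_hole [(0.95, [0.465, 0.049, 0.052]), (0.57, [0.503, 0.355, -0.002])]
side plate [(0.89, [0.292, 0.323, -0.001]), (0.8, [0.54, -0.07, 0.081])]
side base [(0.77, [0.54, -0.071, 0.002])]
side pin [(0.23, [0.498, 0.361, 0.0]), (0.15, [0.424, -0.433, -0.001])]
side jar_tall [(0.77, [0.499, 0.357, -0.002])]
side jar_wide [(0.68, [0.425, -0.43, -0.001]), (0.32, [0.468, 0.043, 0.122])]
side jar_small [(0.68, [0.609, -0.415, 0.003])]
top knob_grip [(0.55, [0.461, 0.045, 0.124])]
top wheel_top []
top home_hole [(0.73, [0.469, 0.044, 0.051])]
top plate [(0.94, [0.292, 0.32, 0.0]), (0.91, [0.209, -0.286, -0.002]), (0.89, [0.54, -0.067, 0.085])]
top base []
top pin []
top jar_tall [(0.88, [0.497, 0.355, -0.0])]
top jar_wide []
top jar_small [(0.81, [0.607, -0.41, 0.002])]
```

View pics/side0.png

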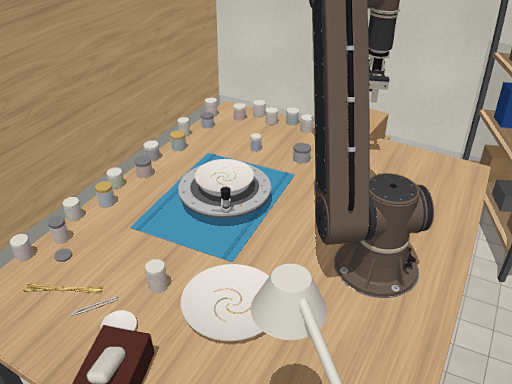

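View pics/top0.png

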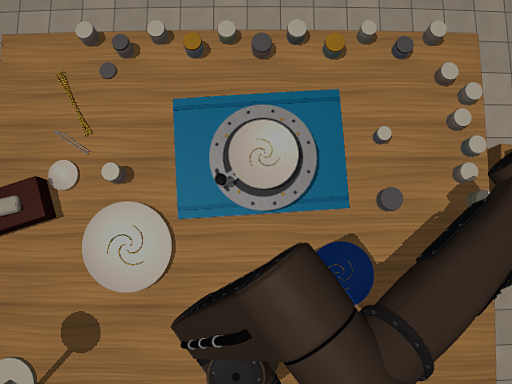

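The side view shows the wheel, with its plate at (224,178) and the knob at (225,195). In the top view the axis is at about (263,155) and the knob at (221,180). The large white plate and the blue one are the look-alikes. Next I'll unwrap the ring from the top view to find the holes.

```bash
cat >> h.py <<'E'
def proj(c,P,info=None):
    I=info or arm.camera_info(c); T=np.linalg.inv(np.array(I["extrinsics"])); K=np.array(I["K"])
    P=np.atleast_2d(P)@T[:3,:3].T+T[:3,3]; s=P[:,:2]/P[:,2:]; r2=(s**2).sum(1,keepdims=True)
    s=s*(1+I["k1"]*r2); return s*[K[0,0],K[1,1]]+[K[0,2],K[1,2]]
def sample(im,c,P,shape,info=None):
    m=proj(c,P,info).astype(np.float32).reshape(*shape,2)
    return cv2.remap(im,m[...,0],m[...,1],cv2.INTER_CUBIC)
def polar(im,c,ctr,z,r,a,info=None):   # rows r, cols a(deg)
    A,R=np.meshgrid(np.radians(a),r); P=np.stack([ctr[0]+R*np.cos(A),ctr[1]+R*np.sin(A),0*R+z],-1).reshape(-1,3)
    return sample(im,c,P,R.shape,info)
E
python3 - <<'E'
from h import *
from scipy.optimize import minimize
out=[]
for c in ["top","side"]:
    im=cv2.imread(f"pics/{c}0.png")
    a=np.arange(0,360,2.); 
    def cost(p):  # outer edge contrast
        g=cv2.cvtColor(polar(im,c,p,.06,np.array([.146,.156]),a),cv2.COLOR_BGR2GRAY).astype(float)
        return -np.mean(np.clip(g[0]-g[1],-40,60))
    best=min(((cost((x,y)),x,y) for x in np.arange(.525,.556,.001) for y in np.arange(-.085,-.054,.001)))
    print(c,np.round(best,4))
    ctr=best[1:]
    aa=np.arange(180,0,-.25)
    p=polar(im,c,ctr,.06,np.arange(.160,.1,-.0005),aa)
    out.append(cv2.resize(p,(720,240)))
    g=cv2.cvtColor(polar(im,c,ctr,.06,np.arange(.132,.1385,.001),aa),cv2.COLOR_BGR2GRAY).mean(0)
    g=cv2.GaussianBlur(g.reshape(1,-1),(0,0),3).ravel()
    bg=cv2.blur(g.reshape(1,-1),(61,1)).ravel()
    from scipy.signal import find_peaks
    k,_=find_peaks(bg-g,prominence=8); print([(float(aa[i]),round(float(bg[i]-g[i]),0)) for i in k])
cv2.imwrite("pics/pol0.png",np.vstack(out))
E
```

```text
top [-55.2556   0.543   -0.064 ]
[(168.0, 64.0), (147.75, 1.0), (133.75, 29.0), (124.75, 22.0), (113.0, 18.0), (106.75, 29.0), (91.75, 1.0), (74.75, 59.0), (64.0, 2.0), (44.25, 57.0), (31.5, -0.0), (17.25, 60.0)]
side [-47.0833   0.541   -0.065 ]
[(169.0, 21.0), (151.75, 1.0), (126.75, 27.0), (118.25, 17.0), (105.0, 19.0), (84.25, 1.0), (73.25, 30.0), (60.25, 1.0), (43.0, 34.0), (29.5, -0.0), (16.5, 22.0)]
```

View pics/pol0.png

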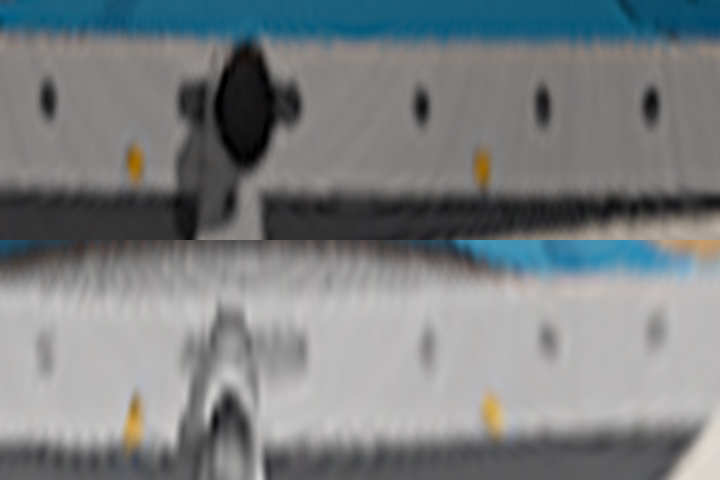

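The slot ends at about 105° and the next hole is at about 74° in the world frame. Home is at about 125°, so the hole is about 51° on. Now I'll move above the knob.

Request:
move_arm([
  {"jaw": 1,"dx": -0.025,"dy": 0.0308},
  {"jaw": 1,"dx": -0.025,"dy": 0.0308},
  {"jaw": 1,"dx": -0.025,"dy": 0.0308},
  {"jaw": 1,"dx": -0.025,"dy": 0.0308},
  {"jaw": 1,"dx": -0.025,"dy": 0.0308},
  {"jaw": 1,"dx": -0.025,"dy": 0.0308},
  {"jaw": 1,"dx": -0.025,"dy": 0.0308},
  {"jaw": 1,"dx": -0.025,"dy": 0.0308},
  {"jaw": 1,"dx": -0.025,"dy": 0.0308},
  {"jaw": 1,"dx": -0.025,"dy": 0.0308},
  {"jaw": 1,"dx": -0.025,"dy": 0.0308},
  {"jaw": 1,"dx": -0.025,"dy": 0.0308},
])

```text
$.increments[0]: bad value
```

Request:
move_arm([
  {"jaw": 1,"dx": -0.025,"dy": 0.0308},
  {"jaw": 1,"dx": -0.025,"dy": 0.0308},
  {"jaw": 1,"dx": -0.025,"dy": 0.0308},
  {"jaw": 1,"dx": -0.025,"dy": 0.0308},
  {"jaw": 1,"dx": -0.025,"dy": 0.0308},
  {"jaw": 1,"dx": -0.025,"dy": 0.0308},
  {"jaw": 1,"twist": -0.12},
  {"jaw": 1,"twist": -0.12},
  {"jaw": 1,"twist": -0.12},
  {"jaw": 1,"twist": -0.12},
  {"jaw": 1,"twist": -0.12},
  {"jaw": 1,"twist": -0.12},
])

```text
$.increments[0]: bad value
```

Request:
move_arm([
  {"jaw": 1,"twist": -0.12},
  {"jaw": 1,"twist": -0.12},
  {"jaw": 1,"twist": -0.12},
  {"jaw": 1,"twist": -0.12},
  {"jaw": 1,"twist": -0.12},
  {"jaw": 1,"twist": -0.12},
  {"jaw": 1,"twist": -0.12},
  {"jaw": 1,"twist": -0.12},
  {"jaw": 1,"twist": -0.12},
  {"jaw": 1},
  {"jaw": 1},
])

```text
$.increments[0]: bad value
```

```bash
python3 - <<'E'
from h import *
s=arm.get_state(); print({k:np.round(s[k],3).tolist() for k in ("t","q","eef_pos","ee_rot","force")})
for c in ["wrist","top","side"]:
    I=arm.camera_info(c); im=arm.grab_frame(c); cv2.imwrite(f"pics/{c}1.png",im)
    print(np.round(I["extrinsics"],3).tolist()) if c=="wrist" else 0
    for n in ["knob_grip","wheel_top","home_hole","plate"]:
        print(c,n,[(round(d["score"],2),np.round(d["position"],3).tolist()) for d in arm.pinpoint(c,n)][:3])
    np.savez(f"cam_{c}1.npz",**{k:np.array(v) for k,v in I.items()})
E
```

```text
{'t': 1.0, 'q': [-0.927, 0.359, 0.012, 0.0, -1.224, -0.288], 'eef_pos': [0.235, -0.633, 0.292], 'ee_rot': [3.142, -0.0, -2.786], 'force': [-0.117, -0.487, 0.933]}
[[-0.349, 0.895, 0.279, 0.159], [0.937, 0.333, 0.103, -0.661], [-0.001, 0.297, -0.955, 0.386], [0.0, 0.0, 0.0, 1.0]]
wrist knob_grip []
wrist wheel_top []
wrist home_hole []
wrist plate [(0.55, [0.211, -0.288, 0.002])]
top knob_grip [(0.7, [0.462, 0.046, 0.119])]
top wheel_top []
top home_hole [(0.69, [0.47, 0.046, 0.052])]
top plate [(0.86, [0.288, 0.321, 0.002]), (0.78, [0.539, -0.066, 0.083]), (0.62, [0.21, -0.284, -0.005])]
side knob_grip [(0.47, [0.47, 0.043, 0.123])]
side wheel_top []
side home_hole [(0.83, [0.469, 0.047, 0.052])]
side plate [(0.95, [0.288, 0.321, -0.002]), (0.6, [0.542, -0.068, 0.082])]
```

View pics/wrist1.png

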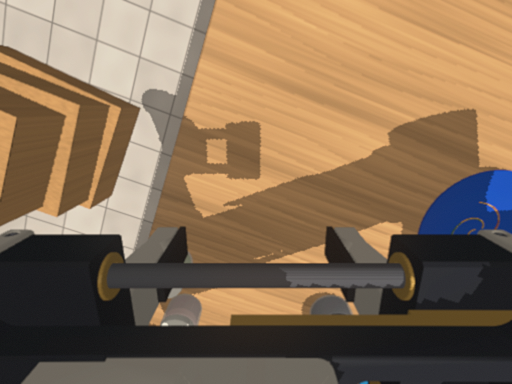

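The wrist camera looks ahead of the fingers on the tool's +x side, so I'll view the knob from a spot offset outward. The rows were refused, probably because they need every field.

Request:
move_arm([
  {"jaw": 1,"dx": -0.03,"dy": 0.0273,"dz": 0,"twist": 0},
  {"jaw": 1,"dx": -0.03,"dy": 0.0273,"dz": 0,"twist": 0},
  {"jaw": 1,"dx": -0.03,"dy": 0.0273,"dz": 0,"twist": 0},
  {"jaw": 1,"dx": -0.03,"dy": 0.0273,"dz": 0,"twist": 0},
  {"jaw": 1,"dx": -0.03,"dy": 0.0273,"dz": 0,"twist": 0},
  {"jaw": 1,"dx": -0.03,"dy": 0.0273,"dz": 0,"twist": 0},
  {"jaw": 1,"dx": -0.03,"dy": 0.0273,"dz": 0,"twist": 0},
  {"jaw": 1,"dx": -0.03,"dy": 0.0273,"dz": 0,"twist": 0},
  {"jaw": 1,"dx": -0.03,"dy": 0.0273,"dz": 0,"twist": 0},
  {"jaw": 1,"dx": -0.03,"dy": 0.0273,"dz": 0,"twist": 0},
  {"jaw": 1,"dx": -0.03,"dy": 0.0273,"dz": 0,"twist": 0},
  {"jaw": 1,"dx": -0.03,"dy": 0.0273,"dz": 0,"twist": 0},
])

```text
t: 2.75
eef_pos: [0.4589, -0.1983, 0.2927]
ee_rot: [-3.141, 0.001, -2.786]
force: [1.1, -0.7, -1.0]
width: 0.0879
gripper_force: 0.0
```

Request:
move_arm([
  {"jaw": 1,"dx": -0.0093,"dy": 0.0359,"dz": 0,"twist": 0},
  {"jaw": 1,"dx": -0.0093,"dy": 0.0359,"dz": 0,"twist": 0},
  {"jaw": 1,"dx": -0.0093,"dy": 0.0359,"dz": 0,"twist": 0},
  {"jaw": 1,"dx": -0.0093,"dy": 0.0359,"dz": 0,"twist": 0},
  {"jaw": 1,"dx": -0.0093,"dy": 0.0359,"dz": 0,"twist": 0},
  {"jaw": 1,"dx": -0.0093,"dy": 0.0359,"dz": 0,"twist": 0},
  {"jaw": 1,"dx": -0.0093,"dy": 0.0359,"dz": 0,"twist": 0},
  {"jaw": 1,"dx": -0.0093,"dy": 0.0359,"dz": 0,"twist": 0},
  {"jaw": 1,"dx": 0,"dy": 0,"dz": 0,"twist": -0.122},
  {"jaw": 1,"dx": 0,"dy": 0,"dz": 0,"twist": -0.122},
  {"jaw": 1,"dx": 0,"dy": 0,"dz": 0,"twist": -0.122},
  {"jaw": 1,"dx": 0,"dy": 0,"dz": 0,"twist": -0.122},
])

```text
t: 3.75
eef_pos: [0.428, 0.0954, 0.2923]
ee_rot: [-3.142, 0.0, -2.291]
force: [-0.2, 0.3, 0.1]
width: 0.0875
gripper_force: 0.0
```

Request:
move_arm([
  {"jaw": 1,"dx": 0,"dy": 0,"dz": 0,"twist": -0.122},
  {"jaw": 1,"dx": 0,"dy": 0,"dz": 0,"twist": -0.122},
  {"jaw": 1,"dx": 0,"dy": 0,"dz": 0,"twist": -0.122},
  {"jaw": 1,"dx": 0,"dy": 0,"dz": 0,"twist": -0.122},
  {"jaw": 1,"dx": 0,"dy": 0,"dz": 0,"twist": -0.122},
  {"jaw": 1,"dx": 0,"dy": 0,"dz": 0,"twist": -0.122},
  {"jaw": 1,"dx": 0,"dy": 0,"dz": 0,"twist": -0.122},
  {"jaw": 1,"dx": 0,"dy": 0,"dz": 0,"twist": -0.122},
  {"jaw": 1,"dx": 0,"dy": 0,"dz": 0,"twist": -0.122},
  {"jaw": 1,"dx": 0,"dy": 0,"dz": 0,"twist": -0.122},
  {"jaw": 1,"dx": 0,"dy": 0,"dz": 0,"twist": -0.122},
  {"jaw": 1,"dx": 0,"dy": 0,"dz": 0,"twist": 0},
])

```text
t: 4.75
eef_pos: [0.4282, 0.0949, 0.2924]
ee_rot: [-3.141, -0.0, -0.95]
force: [-0.6, -0.0, 0.3]
width: 0.0875
gripper_force: 0.0
```

```bash
python3 - <<'E'
from h import *
s=arm.get_state(); print({k:np.round(s[k],4).tolist() for k in ("t","q","eef_pos","ee_rot","force")})
for c in ["wrist","top","side"]:
    I=arm.camera_info(c); im=arm.grab_frame(c); cv2.imwrite(f"pics/{c}2.png",im)
    for n in ["knob_grip","wheel_top","home_hole"]:
        print(c,n,[(round(d["score"],2),np.round(d["position"],3).tolist()) for d in arm.pinpoint(c,n)][:3])
    np.savez(f"cam_{c}2.npz",**{k:np.array(v) for k,v in I.items()})
E
```

```text
{'t': 4.75, 'q': [0.6708, -0.0439, -0.478, 0.0, -1.1361, -0.0501], 'eef_pos': [0.4282, 0.0949, 0.2924], 'ee_rot': [-3.141, -0.0, -0.95], 'force': [-0.5976, -0.019, 0.3173]}
wrist knob_grip [(0.96, [0.472, 0.043, 0.121])]
wrist wheel_top []
wrist home_hole [(0.97, [0.469, 0.045, 0.052])]
top knob_grip [(0.51, [0.463, 0.044, 0.119])]
top wheel_top []
top home_hole [(0.72, [0.466, 0.048, 0.054])]
side knob_grip [(0.51, [0.469, 0.045, 0.124])]
side wheel_top [(0.26, [0.499, 0.358, -0.002])]
side home_hole [(0.6, [0.467, 0.05, 0.052])]
```

View pics/wrist2.png

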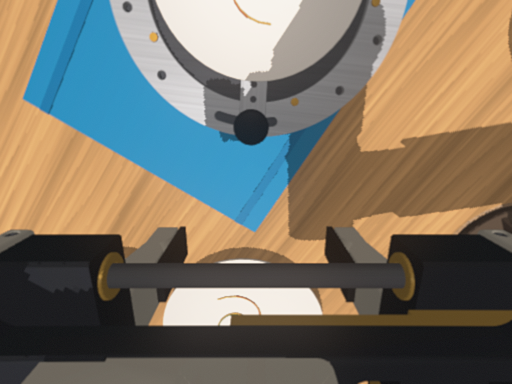

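The wrist view has the knob flange at (251,127), slot ends near (217,115) and (272,122), the clockwise hole at (162,75) and a counter-clockwise hole at (340,90). Next I'll triangulate the knob and get the angles.

```bash
cat >> h.py <<'E'
def load(c,k):
    d=np.load(f"cam_{c}{k}.npz"); return {x:d[x] for x in d}
from scipy.optimize import least_squares
def onplane(info,uv,z):
    r=least_squares(lambda p:proj("",[p[0],p[1],z],info)[0]-uv,[.48,.02]); return r.x
E
python3 - <<'E'
from h import *
I=load("wrist",2); im=cv2.imread("pics/wrist2.png"); g=cv2.cvtColor(im,cv2.COLOR_BGR2GRAY)
# ring hole and knob blobs in wrist picture
def blob(u,v,w,t):
    p=g[v-w:v+w+1,u-w:u+w+1]; n,l,st,ce=cv2.connectedComponentsWithStats((p<t).astype(np.uint8)); k=1+np.argmax(st[1:,4]); return ce[k]+[u-w,v-w],st[k,4]
for nm,u,v,w,t,z in [("cwhole",162,75,8,110,.06),("ccwhole",340,90,7,110,.06),("hole2",127,7,7,110,.06),("ccw2",377,41,7,110,.06)]:
    c,a=blob(u,v,w,t); print(nm,np.round(c,1),a,np.round(onplane(I,c,z),4))
c=(cv2.HoughCircles(g[100:160,220:290],cv2.HOUGH_GRADIENT,1,50,param1=100,param2=8,minRadius=13,maxRadius=24))
print("flange",c)
# ring outer edge fit
best=min((-np.mean(np.clip(q[0]-q[1],-60,60)),x,y) for x in np.arange(.532,.552,.001) for y in np.arange(-.076,-.054,.001)
  for q in [cv2.cvtColor(polar(im,"",(x,y),.06,np.array([.147,.155]),np.r_[np.arange(62,110,1.),np.arange(140,175,1.)],I),cv2.COLOR_BGR2GRAY).astype(float)])
print(best)
# triangulate flange top centre from dark pixels in the three pictures
obs=[]
for cn in ["wrist","top","side"]:
    J=load(cn,2); G=cv2.cvtColor(cv2.imread(f"pics/{cn}2.png"),cv2.COLOR_BGR2GRAY)
    u,v=np.round(proj("",[.467,.045,.141],J)[0]).astype(int); w=24 if cn=="wrist" else 9
    p=G[v-w:v+w+1,u-w:u+w+1]; n,l,st,ce=cv2.connectedComponentsWithStats((p<45).astype(np.uint8)); k=1+np.argmax(st[1:,4])
    print(cn,(u,v),ce[k]+[u-w,v-w],st[k].tolist(),"z=.135 plane",np.round(onplane(J,ce[k]+[u-w,v-w],.135),4)); obs.append((J,ce[k]+[u-w,v-w]))
r=least_squares(lambda P:np.concatenate([(proj("",P,J)[0]-o)*(1 if i else .35) for i,(J,o) in enumerate(obs)]),[.467,.045,.13]); print(r.x,r.fun)
E
```

```text
cwhole [161.2  74.7] 49 [0.5784 0.0621]
ccwhole [339.2  90.2] 80 [ 0.41   -0.0388]
hole2 [126.7   6.6] 63 [0.6388 0.0268]
ccw2 [376.8  39.5] 94 [ 0.4107 -0.0998]
flange [[[30.5 27.5 17.2]]]
(np.float64(-43.602409638554214), np.float64(0.545), np.float64(-0.06599999999999999))
wrist (np.int64(253), np.int64(128)) [250.71113561 126.64388093] [5, 6, 35, 34, 907] z=.135 plane [0.4691 0.0455]
top (np.int64(221), np.int64(179)) [219.73170732 178.1300813 ] [2, 0, 12, 15, 123] z=.135 plane [0.4704 0.0492]
side (np.int64(226), np.int64(189)) [225.2688172  192.84946237] [4, 7, 10, 12, 93] z=.135 plane [0.462  0.0572]
[0.46963808 0.04763497 0.12693316] [-0.6072124   0.34248668  0.80420853  0.70807826 -0.47976044 -0.13744983]
```

Request:
move_arm([
  {"jaw": 1,"dx": 0,"dy": 0,"dz": 0,"twist": 0.048},
  {"jaw": 1,"dx": 0.0316,"dy": -0.0039,"dz": 0,"twist": 0},
  {"jaw": 1,"dx": 0.0316,"dy": -0.0039,"dz": 0,"twist": 0},
  {"jaw": 1,"dx": 0,"dy": 0,"dz": 0.02,"twist": 0},
  {"jaw": 1,"dx": 0,"dy": 0,"dz": 0.02,"twist": 0},
  {"jaw": 1,"dx": 0,"dy": 0,"dz": 0.02,"twist": 0},
  {"jaw": 1,"dx": 0,"dy": 0,"dz": 0.02,"twist": 0},
  {"jaw": 1,"dx": 0,"dy": 0,"dz": 0.02,"twist": 0},
  {"jaw": 1,"dx": 0,"dy": 0,"dz": 0.01,"twist": 0},
  {"jaw": 1,"dx": 0,"dy": 0,"dz": 0.009,"twist": 0},
  {"jaw": 1,"dx": 0,"dy": 0,"dz": 0,"twist": 0},
  {"jaw": 1,"dx": 0,"dy": 0,"dz": 0,"twist": 0},
], force=3)

```text
t: 6.35
eef_pos: [0.4688, 0.0458, 0.1732]
ee_rot: [3.141, -0.0, -1.004]
force: [0.0, -0.3, 0.9]
width: 0.0877
gripper_force: 0.0
```

Request:
move_arm([
  {"jaw": -0.18,"dx": 0,"dy": 0,"dz": 0,"twist": 0},
  {"jaw": -0.18,"dx": 0,"dy": 0,"dz": 0,"twist": 0},
  {"jaw": -0.18,"dx": 0,"dy": 0,"dz": 0,"twist": 0},
  {"jaw": -0.18,"dx": 0,"dy": 0,"dz": 0,"twist": 0},
  {"jaw": -0.18,"dx": 0,"dy": 0,"dz": 0,"twist": 0},
  {"jaw": -0.18,"dx": 0,"dy": 0,"dz": 0,"twist": 0},
], force=3)

```text
t: 6.85
eef_pos: [0.4687, 0.0458, 0.1734]
ee_rot: [-3.141, -0.0, -1.004]
force: [-1.0, 0.4, -0.2]
width: 0.0531
gripper_force: 0.0
```

```bash
python3 - <<'E'
from h import *
s=arm.get_state(); print({k:np.round(s[k],4).tolist() for k in ("t","q","eef_pos","ee_rot","force","moment","width","gripper_force")})
ims=[]
for c in ["side","wrist"]:
    I=arm.camera_info(c); im=arm.grab_frame(c); cv2.imwrite(f"pics/{c}3.png",im)
    print(c,[(round(d["score"],2),np.round(d["position"],3).tolist()) for d in arm.pinpoint(c,"knob_grip")][:3])
    np.savez(f"cam_{c}3.npz",**{k:np.array(v) for k,v in I.items()})
    ims.append(cv2.resize(im[150:240,170:290],(640,480),interpolation=cv2.INTER_CUBIC) if c=="side" else im)
a=cv2.resize(ims[0],(400,300)); b=cv2.resize(ims[1],(400,300)); cv2.imwrite("pics/v3.png",np.hstack([a,b]))
E
```

```text
{'t': 6.85, 'q': [0.5169, 0.1402, -0.5884, -0.0, -0.8418, 0.0501], 'eef_pos': [0.4687, 0.0458, 0.1734], 'ee_rot': [-3.1411, -0.0, -1.0039], 'force': [-1.0119, 0.3697, -0.2483], 'moment': [0.0076, 0.1593, 0.0214], 'width': 0.0531, 'gripper_force': 0.0}
side [(0.48, [0.466, 0.044, 0.126])]
wrist [(0.56, [0.465, 0.042, 0.124])]
```

View pics/v3.png

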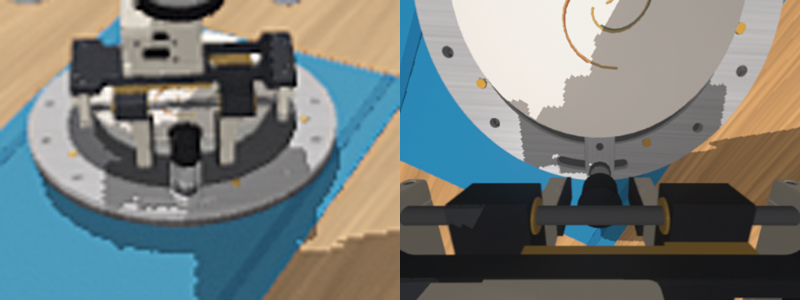

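The knob stands centred between the fingers in both views (right panel about x=600, fingers at 560 and 645). Now I'll close gently.

Request:
move_arm([
  {"jaw": -0.3,"dx": 0,"dy": 0,"dz": 0,"twist": 0},
  {"jaw": -0.3,"dx": 0,"dy": 0,"dz": 0,"twist": 0},
  {"jaw": -0.3,"dx": 0,"dy": 0,"dz": 0,"twist": 0},
  {"jaw": -0.3,"dx": 0,"dy": 0,"dz": 0,"twist": 0},
  {"jaw": -0.5,"dx": 0,"dy": 0,"dz": 0,"twist": 0},
  {"jaw": -0.5,"dx": 0,"dy": 0,"dz": 0,"twist": 0},
], force=3)

```text
t: 7.55
eef_pos: [0.4688, 0.0458, 0.1732]
ee_rot: [-3.141, -0.0, -1.004]
force: [0.6, 0.2, -0.3]
width: 0.0303
gripper_force: 3.0
```

Request:
move_arm([
  {"jaw": -0.6,"dx": 0,"dy": 0,"dz": 0,"twist": 0},
  {"jaw": -0.6,"dx": 0,"dy": 0,"dz": 0,"twist": 0},
  {"jaw": -0.6,"dx": 0,"dy": 0,"dz": 0,"twist": 0},
], force=3)

```text
t: 7.8
eef_pos: [0.4687, 0.0458, 0.1732]
ee_rot: [-3.141, -0.0, -1.004]
force: [0.3, 0.2, -1.0]
width: 0.0307
gripper_force: 3.0
```

A width of 30.5 mm suggests the pads are on the 31 mm flange. I'll open slightly, lower 5 mm and close again.

Request:
move_arm([
  {"jaw": -0.15,"dx": 0,"dy": 0,"dz": 0,"twist": 0},
  {"jaw": -0.15,"dx": 0,"dy": 0,"dz": 0,"twist": 0},
  {"jaw": -0.15,"dx": 0,"dy": 0,"dz": 0.003,"twist": 0},
  {"jaw": -0.15,"dx": 0,"dy": 0,"dz": 0.002,"twist": 0},
  {"jaw": -0.4,"dx": 0,"dy": 0,"dz": 0,"twist": 0},
  {"jaw": -0.5,"dx": 0,"dy": 0,"dz": 0,"twist": 0},
  {"jaw": -0.5,"dx": 0,"dy": 0,"dz": 0,"twist": 0},
  {"jaw": -0.5,"dx": 0,"dy": 0,"dz": 0,"twist": 0},
  {"jaw": -0.5,"dx": 0,"dy": 0,"dz": 0,"twist": 0},
], force=3)

```text
t: 8.55
eef_pos: [0.4684, 0.0457, 0.1679]
ee_rot: [3.141, 0.0, -1.004]
force: [0.3, -0.1, -3.4]
width: 0.0305
gripper_force: 3.0
```

```bash
python3 - <<'E'
from h import *
s=arm.get_state(); print({k:np.round(s[k],4).tolist() for k in ("t","eef_pos","force","moment","width","gripper_force")})
im=arm.grab_frame("side"); w=arm.grab_frame("wrist")
a=cv2.resize(im[155:215,190:260],(400,343),interpolation=cv2.INTER_CUBIC); b=cv2.resize(w[200:330,150:370],(400,343),interpolation=cv2.INTER_CUBIC); cv2.imwrite("pics/v4.png",np.hstack([a,b]))
s=arm.get_state(); print({k:np.round(s[k],4).tolist() for k in ("t","eef_pos","force","moment","width","gripper_force")})
E
```

```text
{'t': 8.55, 'eef_pos': [0.4684, 0.0457, 0.1679], 'force': [0.2684, -0.1499, -3.4495], 'moment': [-0.18, -0.0318, -0.022], 'width': 0.0305, 'gripper_force': 3.0}
{'t': 8.65, 'eef_pos': [0.4685, 0.0457, 0.168], 'force': [-0.2735, -0.5333, -3.0368], 'moment': [-0.192, 0.0323, 0.0136], 'width': 0.0306, 'gripper_force': 3.0}
```

View pics/v4.png

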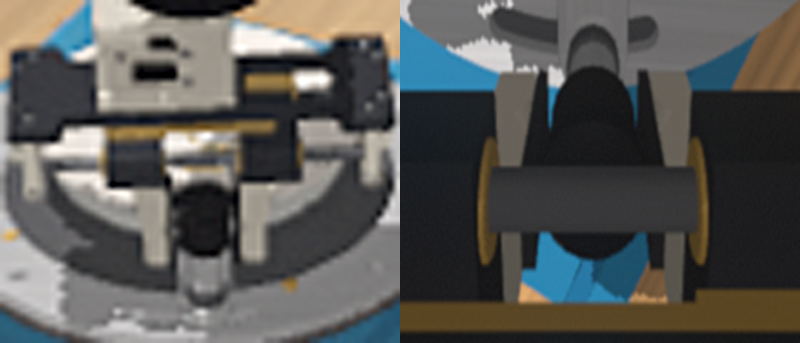

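The pads still seem to bear on the flange, so I'll go 5 mm lower to sit under it.

Request:
move_arm([
  {"jaw": -0.05,"dx": 0,"dy": 0,"dz": 0,"twist": 0},
  {"jaw": -0.05,"dx": 0,"dy": 0,"dz": 0,"twist": 0},
  {"jaw": -0.05,"dx": 0,"dy": 0,"dz": 0,"twist": 0},
  {"jaw": -0.05,"dx": 0,"dy": 0,"dz": 0.003,"twist": 0},
  {"jaw": -0.05,"dx": 0,"dy": 0,"dz": 0.002,"twist": 0},
  {"jaw": -0.05,"dx": 0,"dy": 0,"dz": 0,"twist": 0},
], force=3)

```text
t: 9.15
eef_pos: [0.4684, 0.0457, 0.1627]
ee_rot: [3.141, 0.0, -1.004]
force: [-0.4, -0.7, -0.5]
width: 0.0414
gripper_force: 0.0
```

Request:
move_arm([
  {"jaw": -0.5,"dx": 0,"dy": 0,"dz": 0,"twist": 0},
  {"jaw": -0.5,"dx": 0,"dy": 0,"dz": 0,"twist": 0},
  {"jaw": -0.5,"dx": 0,"dy": 0,"dz": 0,"twist": 0},
  {"jaw": -0.5,"dx": 0,"dy": 0,"dz": 0,"twist": 0},
  {"jaw": -0.5,"dx": 0,"dy": 0,"dz": 0,"twist": 0},
], force=3)

```text
t: 9.57
eef_pos: [0.4687, 0.0458, 0.1632]
ee_rot: [3.142, 0.0, -1.004]
force: [0.6, -0.6, -0.0]
width: 0.0304
gripper_force: 3.0
```

Request:
move_arm([
  {"jaw": -0.5,"dx": 0,"dy": 0,"dz": 0,"twist": 0},
  {"jaw": -0.5,"dx": 0,"dy": 0,"dz": 0,"twist": 0},
  {"jaw": -0.5,"dx": 0,"dy": 0,"dz": 0,"twist": 0},
  {"jaw": -0.5,"dx": 0,"dy": 0,"dz": -0.001,"twist": 0},
  {"jaw": -0.5,"dx": 0,"dy": 0,"dz": -0.002,"twist": 0},
  {"jaw": -0.5,"dx": 0,"dy": 0,"dz": -0.002,"twist": 0},
  {"jaw": -0.5,"dx": 0,"dy": 0,"dz": 0,"twist": 0},
], force=25)

```text
t: 10.15
eef_pos: [0.4683, 0.0455, 0.168]
ee_rot: [3.141, 0.0, -1.004]
force: [2.5, -2.2, -8.7]
width: 0.0291
gripper_force: 25.0
```

The spring is felt (8.7 N). I'll lift to 17 mm.

Request:
move_arm([
  {"jaw": -0.5,"dx": 0,"dy": 0,"dz": -0.002,"twist": 0},
  {"jaw": -0.5,"dx": 0,"dy": 0,"dz": -0.002,"twist": 0},
  {"jaw": -0.5,"dx": 0,"dy": 0,"dz": -0.002,"twist": 0},
  {"jaw": -0.5,"dx": 0,"dy": 0,"dz": -0.002,"twist": 0},
  {"jaw": -0.5,"dx": 0,"dy": 0,"dz": -0.002,"twist": 0},
  {"jaw": -0.5,"dx": 0,"dy": 0,"dz": -0.002,"twist": 0},
  {"jaw": -0.5,"dx": 0,"dy": 0,"dz": 0,"twist": 0},
], force=25)

```text
t: 10.73
eef_pos: [0.4684, 0.0456, 0.1803]
ee_rot: [3.141, 0.0, -1.004]
force: [1.8, -3.6, -11.9]
width: 0.0291
gripper_force: 25.0
```

Lifted 17 mm at 11.9 N, so the pin is clear of the ring. Now I'll swing clockwise on the arc, starting gently.

Request:
move_arm([
  {"jaw": -0.5,"dx": 1e-05,"dy": -0.00135,"dz": 0,"twist": 0.01},
  {"jaw": -0.5,"dx": 3e-05,"dy": -0.0027,"dz": 0,"twist": 0.02},
  {"jaw": -0.5,"dx": 6e-05,"dy": -0.00405,"dz": 0,"twist": 0.03},
  {"jaw": -0.5,"dx": 6e-05,"dy": -0.00405,"dz": 0,"twist": 0.03},
  {"jaw": -0.5,"dx": 6e-05,"dy": -0.00405,"dz": 0,"twist": 0.03},
  {"jaw": -0.5,"dx": 6e-05,"dy": -0.00405,"dz": 0,"twist": 0.03},
], force=25)

```text
t: 11.23
eef_pos: [0.4865, 0.0555, 0.1798]
ee_rot: [3.141, 0.0, -1.157]
force: [1.5, -4.0, -11.9]
width: 0.0292
gripper_force: 25.0
```

Request:
move_arm([
  {"jaw": -0.5,"dx": 0.00015,"dy": -0.00405,"dz": 0,"twist": 0.03},
  {"jaw": -0.5,"dx": 0.00015,"dy": -0.00405,"dz": 0,"twist": 0.03},
  {"jaw": -0.5,"dx": 0.00015,"dy": -0.00405,"dz": 0,"twist": 0.03},
  {"jaw": -0.5,"dx": 6e-05,"dy": -0.00405,"dz": 0,"twist": 0.03},
  {"jaw": -0.5,"dx": 6e-05,"dy": -0.00405,"dz": 0,"twist": 0.03},
  {"jaw": -0.5,"dx": 6e-05,"dy": -0.00405,"dz": 0,"twist": 0.03},
  {"jaw": -0.5,"dx": 6e-05,"dy": -0.00405,"dz": 0,"twist": 0.03},
  {"jaw": -0.5,"dx": 6e-05,"dy": -0.00405,"dz": 0,"twist": 0.03},
  {"jaw": -0.5,"dx": 6e-05,"dy": -0.00405,"dz": 0,"twist": 0.03},
  {"jaw": -0.5,"dx": 6e-05,"dy": -0.00405,"dz": 0,"twist": 0.03},
], force=25)

```text
t: 12.07
eef_pos: [0.5254, 0.0663, 0.1796]
ee_rot: [3.14, 0.001, -1.457]
force: [-1.3, 1.1, -12.8]
width: 0.0294
gripper_force: 25.0
```

Request:
move_arm([
  {"jaw": -0.5,"dx": 6e-05,"dy": -0.00405,"dz": 0,"twist": 0.03},
  {"jaw": -0.5,"dx": 3e-05,"dy": -0.0027,"dz": 0,"twist": 0.02},
  {"jaw": -0.5,"dx": 3e-05,"dy": -0.0027,"dz": 0,"twist": 0.02},
  {"jaw": -0.5,"dx": 1e-05,"dy": -0.00135,"dz": 0,"twist": 0.01},
  {"jaw": -0.5,"dx": 0,"dy": 0,"dz": 0,"twist": 0},
  {"jaw": -0.5,"dx": 0,"dy": 0,"dz": 0,"twist": 0},
], force=25)

```text
t: 12.57
eef_pos: [0.5366, 0.0671, 0.1802]
ee_rot: [-3.141, 0.001, -1.534]
force: [0.6, 4.7, -12.5]
width: 0.0295
gripper_force: 25.0
```

Request:
move_arm([
  {"jaw": -0.5,"dx": -0.0005,"dy": 0,"dz": 0.001,"twist": 0},
  {"jaw": -0.5,"dx": 0,"dy": 0,"dz": 0.001,"twist": 0},
  {"jaw": -0.5,"dx": 0,"dy": 0,"dz": 0.001,"twist": 0},
  {"jaw": -0.5,"dx": 0,"dy": 0,"dz": 0.0005,"twist": 0},
  {"jaw": -0.5,"dx": 0,"dy": 0,"dz": 0,"twist": 0},
  {"jaw": -0.5,"dx": 0,"dy": 0,"dz": 0,"twist": 0},
], force=25)

```text
t: 13.07
eef_pos: [0.5365, 0.0672, 0.177]
ee_rot: [-3.141, 0.0, -1.534]
force: [-0.6, 3.8, -7.8]
width: 0.0292
gripper_force: 25.0
```

Request:
move_arm([
  {"jaw": -0.5,"dx": -0.0003,"dy": 0,"dz": 0.0005,"twist": 0},
  {"jaw": -0.5,"dx": 0,"dy": 0,"dz": 0.0003,"twist": 0},
  {"jaw": -0.5,"dx": 0,"dy": 0,"dz": 0,"twist": 0},
  {"jaw": -0.5,"dx": 0,"dy": 0,"dz": 0,"twist": 0},
], force=25)

```text
t: 13.4
eef_pos: [0.5365, 0.0672, 0.1765]
ee_rot: [-3.141, -0.0, -1.534]
force: [-2.3, 0.9, -0.3]
width: 0.0293
gripper_force: 25.0
```

The pin is resting on the ring (Fz about 0). I'll open to a loose bracket and push on with the trailing finger.

Request:
move_arm([
  {"jaw": -0.2,"dx": 0,"dy": 0,"dz": 0,"twist": 0},
  {"jaw": -0.2,"dx": 0,"dy": 0,"dz": 0,"twist": 0},
  {"jaw": -0.2,"dx": 0,"dy": 0,"dz": 0,"twist": 0},
  {"jaw": -0.2,"dx": 0,"dy": -0.00135,"dz": 0,"twist": 0.01},
  {"jaw": -0.2,"dx": 0,"dy": -0.00135,"dz": 0,"twist": 0.01},
  {"jaw": -0.2,"dx": 2e-05,"dy": -0.00135,"dz": 0,"twist": 0.01},
  {"jaw": -0.2,"dx": 1e-05,"dy": -0.00135,"dz": 0,"twist": 0.01},
  {"jaw": -0.2,"dx": 1e-05,"dy": -0.00135,"dz": 0,"twist": 0.01},
  {"jaw": -0.2,"dx": 1e-05,"dy": -0.00135,"dz": 0,"twist": 0.01},
], force=10)

```text
t: 14.15
eef_pos: [0.5416, 0.0667, 0.1753]
ee_rot: [3.136, -0.002, -1.596]
force: [-13.1, 1.6, 6.7]
width: 0.0354
gripper_force: 5.9
```

```bash
python3 - <<'E'
from h import *
s=arm.get_state(); print({k:np.round(s[k],4).tolist() for k in ("t","eef_pos","force","moment","width","gripper_force")})
im=arm.grab_frame("side"); w=arm.grab_frame("wrist")
for c in ("side","wrist"): print(c,[(round(d["score"],2),np.round(d["position"],3).tolist()) for d in arm.pinpoint(c,"knob_grip")][:2])
a=cv2.resize(im[150:220,170:280],(400,300),interpolation=cv2.INTER_CUBIC); b=cv2.resize(w,(400,300),interpolation=cv2.INTER_CUBIC); cv2.imwrite("pics/v5.png",np.hstack([a,b])); cv2.imwrite("pics/w5.png",w)
s=arm.get_state(); print({k:np.round(s[k],4).tolist() for k in ("t","eef_pos","force","moment","width","gripper_force")})
E
```

```text
{'t': 14.15, 'eef_pos': [0.5416, 0.0667, 0.1753], 'force': [-13.0517, 1.6436, 6.6993], 'moment': [0.6306, 4.4359, -0.0554], 'width': 0.0354, 'gripper_force': 5.9346}
side [(0.41, [0.536, 0.067, 0.135])]
wrist [(0.68, [0.536, 0.063, 0.134])]
{'t': 14.35, 'eef_pos': [0.5437, 0.067, 0.1756], 'force': [-4.1864, -0.47, 2.178], 'moment': [-0.2962, 1.6008, 0.0416], 'width': 0.0352, 'gripper_force': 2.1229}
```

View pics/v5.png

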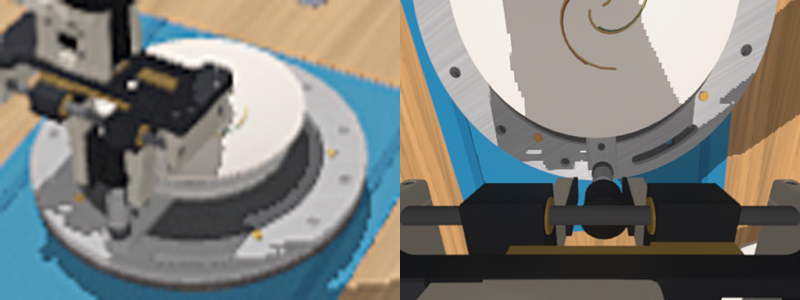

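The hole just left of the knob at (565,162) in the right panel needs checking, so I'll compute the angles.

```bash
python3 - <<'E'
from h import *
I=arm.camera_info("wrist"); w=cv2.imread("pics/w5.png"); np.savez("cam_wrist5.npz",**{k:np.array(v) for k,v in I.items()})
s=512/400
C=np.array([.5415,-.067])
for nm,u,v in [("near",165,162),("n2",102,128),("n3",55,72),("slotL",236,157),("slotR",294,130),("yel1",138,138),("yel2",303,97),("armscrew",201,147),("right",346,49)]:
    p=onplane(I,np.array([u*s,v*s]),.06); d=p-C; print(nm,np.round(p,4),"r",round(np.hypot(*d),4),"ang",round(np.degrees(np.arctan2(d[1],d[0])),1))
cv2.imwrite("pics/w5c.png",cv2.resize(w[140:270,90:350],(800,400),interpolation=cv2.INTER_CUBIC))
E
```

```text
near [0.5794 0.0629] r 0.1353 ang 73.7
n2 [0.6387 0.0258] r 0.1344 ang 43.7
n3 [ 0.6731 -0.0266] r 0.1377 ang 17.1
slotL [0.5062 0.0592] r 0.131 ang 105.6
slotR [0.4497 0.0323] r 0.1353 ang 132.8
yel1 [0.6045 0.0368] r 0.1214 ang 58.7
yel2 [0.4446 0.0007] r 0.1182 ang 145.0
armscrew [0.5419 0.0476] r 0.1146 ang 89.8
right [ 0.4116 -0.0397] r 0.1327 ang 168.1
```

View pics/w5c.png

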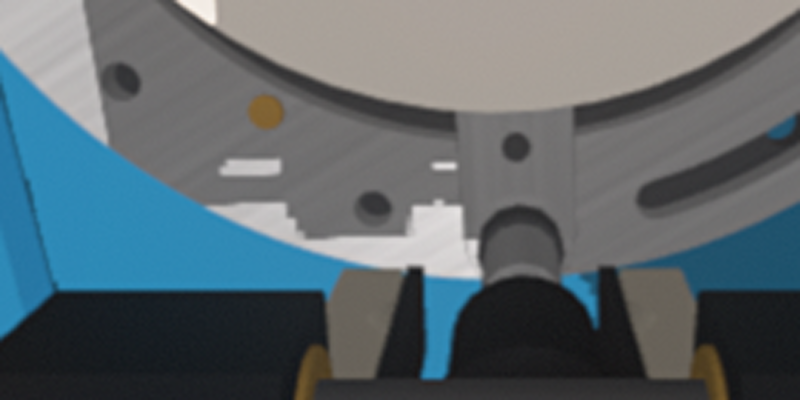

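The geometry agrees: the next hole is at 73.7° and the pin is at about 90°. The right (trailing) finger is pushing, with about 38 mm to go.

Request:
move_arm([
  {"jaw": -0.2,"dx": 1e-05,"dy": -0.00135,"dz": 0,"twist": 0.01},
  {"jaw": -0.2,"dx": 1e-05,"dy": -0.00135,"dz": 0,"twist": 0.01},
  {"jaw": -0.2,"dx": 1e-05,"dy": -0.00135,"dz": 0,"twist": 0.01},
  {"jaw": -0.2,"dx": 1e-05,"dy": -0.00135,"dz": 0,"twist": 0.01},
  {"jaw": -0.2,"dx": 1e-05,"dy": -0.00135,"dz": 0,"twist": 0.01},
  {"jaw": -0.2,"dx": 1e-05,"dy": -0.00135,"dz": 0,"twist": 0.01},
  {"jaw": -0.2,"dx": 1e-05,"dy": -0.00135,"dz": 0,"twist": 0.01},
  {"jaw": -0.2,"dx": 1e-05,"dy": -0.00135,"dz": 0,"twist": 0.01},
], force=6)

```text
t: 15.02
eef_pos: [0.5527, 0.0655, 0.1754]
ee_rot: [3.136, -0.003, -1.675]
force: [-13.1, -2.0, 9.2]
width: 0.0459
gripper_force: 6.0
```

The finger was forced open, so something is resisting. I'll measure where the knob is.

```bash
python3 - <<'E'
from h import *
s=arm.get_state(); print({k:np.round(s[k],4).tolist() for k in ("t","eef_pos","ee_rot","force","moment","width","gripper_force")})
I=arm.camera_info("wrist")
w=arm.grab_frame("wrist"); cv2.imwrite("pics/w6.png",w); np.savez("cam_wrist6.npz",**{k:np.array(v) for k,v in I.items()})
im=arm.grab_frame("side"); cv2.imwrite("pics/side6.png",im)
for c in ("side","wrist"):
  for n in ("knob_grip","pin"): print(c,n,[(round(d["score"],2),np.round(d["position"],3).tolist()) for d in arm.pinpoint(c,n)][:2])
C=np.array([.5415,-.067])
# arm direction: dark/bright edges of index arm at r=.115 (screw) for old and new picture, z~.08
for k in (5,6):
    J=load("wrist",k); p=cv2.imread(f"pics/w{k}.png")
    a=np.arange(110,60,-.5)
    g=cv2.cvtColor(polar(p,"",C,.08,np.arange(.100,.125,.001),a,J),cv2.COLOR_BGR2GRAY)
    j=cv2.matchTemplate  # keep
    prof=g.min(0); i=np.argsort(prof)[:1]
    dark=[(float(a[c]),int(g[r,c])) for r,c in [np.unravel_index(np.argmin(g[5:20]),g[5:20].shape)]]
    print(k,dark,np.abs(cv2.GaussianBlur(np.gradient(g[12:14].mean(0)).reshape(1,-1),(0,0),1)).ravel().argsort()[-6:].tolist())
s=arm.get_state(); print({k:np.round(s[k],4).tolist() for k in ("t","eef_pos","force","width","gripper_force")})
E
```

```text
{'t': 15.0167, 'eef_pos': [0.5527, 0.0655, 0.1754], 'ee_rot': [3.1364, -0.0026, -1.6752], 'force': [-13.0529, -2.0018, 9.1852], 'moment': [-0.7303, 4.4789, 0.0924], 'width': 0.0459, 'gripper_force': 6.0051}
side knob_grip [(0.48, [0.468, 0.048, 0.052]), (0.38, [0.545, 0.066, 0.136])]
side pin []
wrist knob_grip [(0.81, [0.542, 0.066, 0.134])]
wrist pin [(0.26, [0.542, 0.066, 0.133])]
5 [(90.0, 115)] [53, 58, 60, 59, 54, 55]
6 [(89.5, 115)] [71, 64, 62, 63, 73, 72]
{'t': 15.3167, 'eef_pos': [0.5529, 0.066, 0.1754], 'force': [-12.0004, 2.4195, 7.0126], 'width': 0.0386, 'gripper_force': 6.0333}
```

It is moving but stick-slipping, because the tool drags the knob down onto the ring. I'll raise the fingers 2 mm to unload it, then watch.

Request:
move_arm([
  {"jaw": -0.2,"dx": 0,"dy": 0,"dz": -0.001,"twist": 0},
  {"jaw": -0.2,"dx": 0,"dy": 0,"dz": -0.001,"twist": 0},
  {"jaw": -0.2,"dx": 0,"dy": 0,"dz": 0,"twist": 0},
  {"jaw": -0.2,"dx": 0,"dy": 0,"dz": 0,"twist": 0},
], force=6)

```text
t: 15.65
eef_pos: [0.5541, 0.0665, 0.177]
ee_rot: [3.139, -0.001, -1.675]
force: [-5.8, 0.9, -3.5]
width: 0.0352
gripper_force: 2.7
```

Request:
move_arm([
  {"jaw": -0.2,"dx": 0,"dy": -0.0008,"dz": 0,"twist": 0.006},
  {"jaw": -0.2,"dx": 0,"dy": -0.0008,"dz": 0,"twist": 0.006},
  {"jaw": -0.2,"dx": 1e-05,"dy": -0.0008,"dz": 0,"twist": 0.006},
  {"jaw": -0.2,"dx": 0,"dy": -0.0008,"dz": 0,"twist": 0.006},
  {"jaw": -0.2,"dx": 0,"dy": -0.0008,"dz": 0,"twist": 0.006},
  {"jaw": -0.2,"dx": 1e-05,"dy": -0.0008,"dz": 0,"twist": 0.006},
  {"jaw": -0.2,"dx": 0,"dy": -0.0008,"dz": -0.0002,"twist": 0.006},
  {"jaw": -0.2,"dx": 0,"dy": -0.0008,"dz": -0.0002,"twist": 0.006},
], force=6)

```text
t: 16.32
eef_pos: [0.5606, 0.0657, 0.1773]
ee_rot: [3.139, -0.001, -1.723]
force: [-3.8, 1.1, -4.8]
width: 0.0352
gripper_force: 2.5
```

The pad tops may be bearing under the flange, which would hold up the drop. I'll back off, open, raise so the flange sits mid-pad, and bracket again.

Request:
move_arm([
  {"jaw": 0,"dx": 0,"dy": 0.001,"dz": 0,"twist": 0},
  {"jaw": 0,"dx": 0,"dy": 0.001,"dz": 0,"twist": 0},
  {"jaw": 0,"dx": 0,"dy": 0,"dz": 0,"twist": 0},
  {"jaw": 0,"dx": 0,"dy": 0,"dz": -0.004,"twist": 0},
  {"jaw": 0,"dx": 0,"dy": 0,"dz": -0.004,"twist": 0},
  {"jaw": 0,"dx": 0,"dy": 0,"dz": -0.004,"twist": 0},
  {"jaw": 0,"dx": 0,"dy": 0,"dz": -0.001,"twist": 0},
  {"jaw": -0.2,"dx": 0,"dy": 0,"dz": 0,"twist": 0},
  {"jaw": -0.2,"dx": 0,"dy": 0,"dz": 0,"twist": 0},
  {"jaw": -0.2,"dx": 0,"dy": 0,"dz": 0,"twist": 0},
], force=6)

```text
t: 17.15
eef_pos: [0.5594, 0.0662, 0.1912]
ee_rot: [3.141, 0.0, -1.722]
force: [0.3, 0.1, 0.7]
width: 0.0356
gripper_force: 0.0
```

Request:
move_arm([
  {"jaw": -0.2,"dx": 0,"dy": -0.0008,"dz": 0,"twist": 0.006},
  {"jaw": -0.2,"dx": 0,"dy": -0.0008,"dz": 0,"twist": 0.006},
  {"jaw": -0.2,"dx": 1e-05,"dy": -0.0008,"dz": 0,"twist": 0.006},
  {"jaw": -0.2,"dx": 0,"dy": -0.0008,"dz": 0,"twist": 0.006},
  {"jaw": -0.2,"dx": 0,"dy": -0.0008,"dz": 0,"twist": 0.006},
  {"jaw": -0.2,"dx": 1e-05,"dy": -0.0008,"dz": 0,"twist": 0.006},
  {"jaw": -0.2,"dx": 0,"dy": -0.0008,"dz": 0,"twist": 0.006},
  {"jaw": -0.2,"dx": 0,"dy": -0.0008,"dz": 0,"twist": 0.006},
], force=6)

```text
t: 17.82
eef_pos: [0.5632, 0.0648, 0.1906]
ee_rot: [3.136, -0.002, -1.771]
force: [-11.5, 2.9, 6.6]
width: 0.038
gripper_force: 6.0
```

Request:
move_arm([
  {"jaw": -0.2,"dx": 0,"dy": 0,"dz": -0.001,"twist": 0},
  {"jaw": -0.2,"dx": 0,"dy": 0,"dz": -0.0007,"twist": 0},
  {"jaw": -0.2,"dx": 0,"dy": 0,"dz": 0,"twist": 0},
  {"jaw": -0.2,"dx": 0,"dy": 0,"dz": 0,"twist": 0},
], force=6)

```text
t: 18.15
eef_pos: [0.5641, 0.0649, 0.1917]
ee_rot: [3.138, -0.001, -1.771]
force: [-5.0, 2.4, -1.6]
width: 0.0354
gripper_force: 2.6
```

Request:
move_arm([
  {"jaw": -0.2,"dx": 0,"dy": -0.0008,"dz": -0.0001,"twist": 0.006},
  {"jaw": -0.2,"dx": 0,"dy": -0.0008,"dz": 0,"twist": 0.006},
  {"jaw": -0.2,"dx": 1e-05,"dy": -0.0008,"dz": -0.0001,"twist": 0.006},
  {"jaw": -0.2,"dx": 0,"dy": -0.0008,"dz": 0,"twist": 0.006},
  {"jaw": -0.2,"dx": 0,"dy": -0.0008,"dz": -0.0001,"twist": 0.006},
  {"jaw": -0.2,"dx": 1e-05,"dy": -0.0008,"dz": 0,"twist": 0.006},
  {"jaw": -0.2,"dx": 0,"dy": -0.0008,"dz": -0.0001,"twist": 0.006},
  {"jaw": -0.2,"dx": 0,"dy": -0.0008,"dz": 0,"twist": 0.006},
  {"jaw": -0.2,"dx": 1e-05,"dy": -0.0008,"dz": -0.0001,"twist": 0.006},
  {"jaw": -0.2,"dx": 0,"dy": -0.0008,"dz": 0,"twist": 0.006},
], force=6)

```text
t: 18.98
eef_pos: [0.5719, 0.0633, 0.1919]
ee_rot: [3.137, -0.001, -1.831]
force: [-5.4, 2.8, -3.2]
width: 0.0353
gripper_force: 2.9
```

Request:
move_arm([
  {"jaw": -0.2,"dx": 0,"dy": -0.0008,"dz": -0.0001,"twist": 0.006},
  {"jaw": -0.2,"dx": 0,"dy": -0.0008,"dz": 0,"twist": 0.006},
  {"jaw": -0.2,"dx": 1e-05,"dy": -0.0008,"dz": -0.0001,"twist": 0.006},
  {"jaw": -0.2,"dx": 0,"dy": -0.0008,"dz": 0,"twist": 0.006},
  {"jaw": -0.2,"dx": 0,"dy": -0.0008,"dz": -0.0001,"twist": 0.006},
  {"jaw": -0.2,"dx": 0,"dy": -0.0005,"dz": 0,"twist": 0.004},
  {"jaw": -0.2,"dx": 0,"dy": -0.0005,"dz": 0,"twist": 0.004},
], force=5)

```text
t: 19.57
eef_pos: [0.579, 0.0619, 0.1941]
ee_rot: [-3.141, 0.0, -1.868]
force: [0.1, 0.7, 0.4]
width: 0.0355
gripper_force: 0.2
```

The forces suddenly fell to zero, so the pin probably sprang in. I'll verify.

```bash
python3 - <<'E'
from h import *
I=arm.camera_info("wrist"); w=arm.grab_frame("wrist"); np.savez("cam_wrist7.npz",**{k:np.array(v) for k,v in I.items()}); cv2.imwrite("pics/w7.png",w)
im=arm.grab_frame("side")
for _ in range(2):
  for c in ("side","wrist"): print(c,[(round(d["score"],2),np.round(d["position"],3).tolist()) for d in arm.pinpoint(c,"knob_grip")][:2])
s=arm.get_state(); print({k:np.round(s[k],4).tolist() for k in ("t","eef_pos","force","width","gripper_force")})
E
```

```text
side []
wrist [(0.81, [0.574, 0.061, 0.124])]
side []
wrist [(0.81, [0.574, 0.061, 0.124])]
{'t': 19.8667, 'eef_pos': [0.5785, 0.0619, 0.1939], 'force': [0.6454, -0.4041, -0.757], 'width': 0.0354, 'gripper_force': 0.0}
```

The knob now reads 0.124 high against 0.134 while riding, so the pin is in. I'll open and retreat straight up, then outward.

Request:
move_arm([
  {"jaw": 1,"dx": 0,"dy": 0,"dz": 0,"twist": 0},
  {"jaw": 1,"dx": 0,"dy": 0,"dz": 0,"twist": 0},
  {"jaw": 1,"dx": 0,"dy": 0,"dz": 0,"twist": 0},
  {"jaw": 1,"dx": 0,"dy": 0,"dz": 0,"twist": 0},
  {"jaw": 1,"dx": 0,"dy": 0,"dz": 0,"twist": 0},
  {"jaw": 1,"dx": 0,"dy": 0,"dz": -0.01,"twist": 0},
  {"jaw": 1,"dx": 0,"dy": 0,"dz": -0.02,"twist": 0},
  {"jaw": 1,"dx": 0,"dy": 0,"dz": -0.03,"twist": 0},
  {"jaw": 1,"dx": -0.025,"dy": 0,"dz": -0.03,"twist": 0},
  {"jaw": 1,"dx": -0.025,"dy": 0,"dz": -0.02,"twist": 0},
  {"jaw": 1,"dx": -0.02,"dy": 0,"dz": 0,"twist": 0},
  {"jaw": 1,"dx": 0,"dy": 0,"dz": 0,"twist": 0},
])

```text
t: 20.87
eef_pos: [0.6003, 0.1319, 0.3058]
ee_rot: [-3.139, 0.003, -1.866]
force: [0.4, 0.7, -0.7]
width: 0.0879
gripper_force: 0.0
```

```bash
python3 - <<'E'
from h import *
C=np.array([.5415,-.067])
J=arm.camera_info("wrist"); W=arm.grab_frame("wrist"); S=arm.grab_frame("side"); T=arm.grab_frame("top")
for c in ("wrist","side","top"):
  for n in ("knob_grip","plate"): print(c,n,[(round(d["score"],2),np.round(d["position"],3).tolist()) for d in arm.pinpoint(c,n)][:3])
a=cv2.resize(W[:230,80:400],(800,570)); a=cv2.resize(W,(400,300)); b=cv2.resize(S[140:230,165:285],(400,300),interpolation=cv2.INTER_CUBIC)
c=cv2.resize(T[90:220,170:350],(400,289),interpolation=cv2.INTER_CUBIC); d=cv2.resize(W[60:160,180:320],(400,289),interpolation=cv2.INTER_CUBIC)
cv2.imwrite("pics/v8.png",np.vstack([np.hstack([a,b]),np.hstack([c,d])]))
s=arm.get_state(); print({k:np.round(s[k],4).tolist() for k in ("t","eef_pos","force","width")})
E
```

```text
wrist knob_grip [(0.86, [0.573, 0.061, 0.122])]
wrist plate [(0.9, [0.291, 0.32, -0.001])]
side knob_grip [(0.61, [0.577, 0.063, 0.122])]
side plate [(0.92, [0.292, 0.322, -0.001]), (0.65, [0.541, -0.07, 0.083]), (0.61, [0.206, -0.289, -0.001])]
top knob_grip [(0.61, [0.569, 0.063, 0.121])]
top plate [(0.86, [0.29, 0.32, 0.003]), (0.79, [0.208, -0.287, -0.001]), (0.74, [0.539, -0.066, 0.086])]
{'t': 21.3167, 'eef_pos': [0.5988, 0.1282, 0.3036], 'force': [0.3003, -1.8697, 0.4462], 'width': 0.0875}
```

View pics/v8.png

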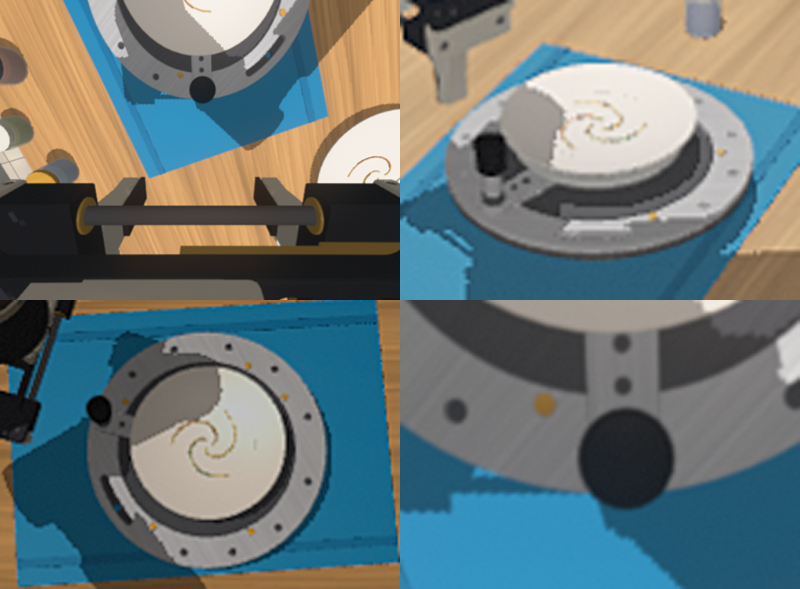

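The picture shows the knob over the station at about 74° (lower left panel, (98,410)). No hole lies uncovered between it and the slot, its height matches the home readings, the plate is centred, and the gripper is clear.

```bash
python3 -c "
from station import arm
print(arm.job_done())"
```

```text
the job is handed in; nothing more can be done
None
```

I indexed the wheel one station clockwise, about 49°, and handed the job in at about 21 s. The final camera check showed the pin sprung home in the next hole, the plate centred and the gripper clear; while riding the ring the pin briefly stuck and the push reached about 13 N before I eased it.

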